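# Hang the headset on the counter rail and slide it up to the stop

## Task

Put the standing headset away on the counter rail: lower its band over the open stretch of the rail, one ear cup on each side, at least a few centimetres short of the stop, and let it hang there freely without dropping it. Then slide it along the rail, pushing its band, until you feel it come up against the black clamp-on stop, and leave it hanging straight there with its band touching the stop. Do not shift the stop, and leave the calculator and the card terminal where they are.

Things in the scene. Friction and masses are not known exactly. Their poses are not given: they have to be found in the camera images.
- headset: Black headset, loose, 0.15-0.23 kg, standing on two flat-bottomed ear cups under a stiff arched band; symmetric both ways. 156 mm along its x (cup to cup), 60 mm along y, 150 mm high; cups 24 mm thick, 66 mm high, 108 mm clear between them. Origin: footprint centre, level with the cups' underside, z up. Hung on the rail: origin 31 mm above the counter, its y along the rail (either way round).
- band (a point): On the headset, 138 mm above its origin: middle of the underside of the flat rubber pad topping the band, which will rest on the rail. Pad: 46 mm (headset x) by 30 mm wide (y) by 12 mm thick, its top 150 mm above the cups' underside. Grip it from above across the 30 mm width, fingertips no lower than its underside, as the rail will lie right below.
- rail: Fixed rail: horizontal square aluminium tube 18 x 18 mm, 360 mm long, along its own y (yaw up to 0.5 rad), top face 169 mm above the counter, on an 18 mm post at each end (171 mm from the middle; only the stop stands higher than the tube) with foot plates 130 x 45 x 8 mm. Origin: on the counter below the tube's middle, z up.
- stop_face (a point): Centre (on the tube's axis, 160 mm up) of the stop's flat face looking to the rail's -y; axes as the rail's. Stop: black block round the tube, 42 mm square, 16 mm long (to +y from here), 12 mm higher than the tube's top, a 14 mm thumbscrew on it to 35 mm above this point. The headset hangs on the -y side; against the stop, the band's middle is 15 mm to -y of this point.
- stop (a joint): Stop's place along the rail in m: 0 with its face at the rail's middle, growing to the rail's +y. Only clamped on: a push of over about 12 N along the rail shifts it, which must not happen. Sliding the hung headset takes up to about 3 N, with brief peaks of 6 N where it sticks and slips.
- calculator: Bystander: white pocket calculator lying flat, 150 x 90 x 19 mm; origin at the centre of its underside.
- terminal: Bystander: black card terminal in an open cardboard box, 100 x 170 x 60 mm; origin at the centre of its underside.
Things that resemble listed ones, but are neither listed nor needed, are in the scene too. Leave any yellow look-alike of the headset alone.

How it is judged:
By the outcome, as a careful person would: the job done as asked, in the order asked, and still so for the second after the job is handed in, with the robot touching nothing.
It also fails if it takes over 64 s, if anything falls off the work surface, if the arm or the gripper's body presses on something with over 40 N, if the wrist force passes 120 N, or if a joint passes its speed limit or range.

## Robot

A 6-joint arm with a two-finger parallel gripper is mounted at the origin on the work surface. World frame = base frame: x ahead of the robot, y to its left, z up, the work surface at z = 0. Lengths are in m, angles in degrees, forces in N, time in s.
With the tool pointing down it reaches from about 0.4 to 0.825 m from the base axis. Payload 7 kg.
Tool frame: the origin (TCP) lies midway between the tips of the shut fingers; the grasp point (between the pads) lies 19 mm behind it; z points along the fingers, y is the line along which they close (so a half turn about z gives the same grasp; the last joint's range is limited). The gripper opens to 88 mm and grips with 3 to 60 N. Pads are 19 mm wide; open, the fingers measure 130 mm over their backs; the gripper's body (78 mm by 193 mm) begins 47 mm behind the grasp point.
Start: joints at [-48.81, 20.546, 0.682, 0, -70.136, -16.507], TCP at [0.282, -0.613, 0.227] pointing down, gripper open.
Joint ranges: [-176.03, 176.03], [-82.01, 121.73], [-58.28, 71.71], [-173.87, 95.51], [-174.79, -0.11], [-173.66, 173.66]. Speed limits (degrees/s): [136.94, 136.94, 172.46, 180, 180, 180].

## Interface

Orientations are given as [roll, pitch, yaw] about the fixed x, y, z axes, in that order (R = Rz(yaw) Ry(pitch) Rx(roll)).
In Python, from plant import ctrl gives the robot as it stands. The module is installed in compiled form; this text tells all that it offers.
- The arm moves only by the tool play_rows, never from a script. Its argument "commands" is a list that holds one entry, the list of rows, each a list of 7 numbers: the turn, a rotation vector about the tool's x, y, z in rad, then the shift along the tool's x, y, z in cm, then the finger opening in cm, from 0 to 8.76. In form: [[[ax, ay, az, x, y, z, grip], ...]]. A call has 1 to 8 rows; each row is the pose to reach, as a shift and turn from the pose commanded when the call began, along the tool's axes at that moment; what a row does not reach only later rows make up. A row lasts 1/12 s, in which the tool goes at most 41.7 mm and 7.16 degrees, less where a joint would pass 70% of its speed; a pose out of reach is approached as far as the arm can. A call with a gripper value outside its range is refused whole. The fingers move at their own pace and stop on an object; the grip force is fixed at half the most. Time passes only in rows, so rows that repeat a pose let the fingers close. It gives the time, the measured TCP pose, the force, the opening and the grip force at its end, in the units of the state.
- ctrl.get_obs(): the state, without advancing time (a new reading comes with each control period).
- ctrl.snapshot(name): name is "scene" or "side" or "wrist"; returns a dict with "color" (420x560x3 uint8, red, green, blue), "camera_matrix" (3x3 intrinsics, pixels), "k1" (the pictures are not rectified: a ray, as slopes to the right and down, at radius r is drawn at 1 + k1 r^2 times it, then the intrinsics apply), "origin" and "rotation" of the camera in the world; the wrist camera has in their place "hand_eye" (4x4, takes a point from camera to tool coordinates, whose origin is the TCP and whose axes are the flange's). Camera axes: x right, y down, z forward; pixel columns grow to the right and rows downward; lengths in m; the calibration is good to about 2 mm. A picture is of the moment at which its call begins: read the wrist's pose just before it. There is no depth.
- ctrl.close_job(): hands the job in; it is judged then, once.
Trained networks look in a picture, given as the dict that the camera call returned (one of the last four; its "shot" number tells which), for a name from the list of things; names that differ only in an ending like _2 or _b are one class to them, and where a whole thing is asked for, a point or a joint stands for the part that bears it (a point fixed in the world has none). Each returns a list of dicts, best first, with "conf" (0 to 1); they miss things now and then, are a little off and sometimes report something else, mostly with a low value. They report only what shows in the picture. A call takes as long as a camera call. They do not tell look-alikes from the thing itself.
- ctrl.find_in(picture, name): "bbox" ([left, top, width, height] in pixels, round what is visible of it).
The state is a dict: "clock": time; "joint_pos": joint angles; "qvel": joint speeds; "tau": joint torques, N m; "tool_pos": TCP position; "orientation": TCP orientation; "force": force on the tool from outside, world axes, zero at the start; "moment": the same for the moment, N m; "opening": finger opening in m; "gripper_force": force on a finger pad.
Only numpy, scipy, OpenCV 4.12 (cv2) and the standard library are available. Lean on these libraries where they do the work, as an engineer would, in place of code of your own. Each camera call takes 0.05 s, during which the arm holds its last target. There are 200 camera calls.

## Working session

There is one attempt and no reset: what is moved stays moved. The work goes in short steps, Python scripts to look and compute and a tool call to move; the robot and the scene stay as the last step left them, time stands still between calls to the robot, and variables do not carry over. Pictures are saved under pics/ and viewed, at most 10 in all, crops included, and the job is handed in when it is done.

Besides the shell and the picture viewer there is one more tool, called after "Call:" by a JSON object that holds its "name" and its "arguments". play_rows: Moves the arm, as the interface text tells. Its arguments: {"type":"object","properties":{"commands":{"type":"array","items":{"type":"array","items":{"type":"array","items":{"type":"number"}}}}},"required":["commands"]}

```bash
mkdir -p pics
cat > h.py <<'E'
import numpy as np, cv2
from scipy.spatial.transform import Rotation as R
from plant import ctrl
def snap(n,f=None):
    o=ctrl.get_obs(); s=ctrl.snapshot(n)
    if n=="wrist":
        T=np.eye(4);T[:3,:3]=R.from_euler('xyz',o['orientation'],degrees=True).as_matrix();T[:3,3]=o['tool_pos']
        T=T@np.array(s['hand_eye']); s['origin']=T[:3,3]; s['rotation']=T[:3,:3]
    if f: cv2.imwrite('pics/'+f,s['color'][:,:,::-1])
    return s
def ray(s,px):
    K=np.array(s['camera_matrix']); d=np.array([s['k1'],0,0,0,0],float)
    u=cv2.undistortPoints(np.array([[px]],float),K,d)[0,0]
    return np.array(s['origin']),np.array(s['rotation'])@np.array([u[0],u[1],1])
def at_z(s,px,z):
    o,d=ray(s,px); return o+d*(z-o[2])/d[2]
def proj(s,P):
    K=np.array(s['camera_matrix']); p=(np.atleast_2d(P)-s['origin'])@np.array(s['rotation'])
    u=p[:,:2]/p[:,2:]; u=u*(1+s['k1']*(u**2).sum(1,keepdims=True))
    return u@K[:2,:2].T+K[:2,2]
E
python3 - <<'E'
from h import *
a=snap('scene','a.png');b=snap('side','b.png')
for n,s in (('scene',a),('side',b)):
    print(n,np.round(s['origin'],3),np.round(np.array(s['rotation'])[:,2],2),s['k1'])
    for t in ['headset','rail','stop','calculator','terminal']:
        print(t,[(np.round(x['bbox']).tolist(),round(x['conf'],2)) for x in ctrl.find_in(s,t)][:3])
print(ctrl.get_obs())
w=snap('wrist')
cv2.imwrite('pics/ab.png',np.hstack([a['color'],b['color']])[:,:,::-1])
E
```

```text
Traceback (most recent call last):
IndexError: too many indices for array: array is 1-dimensional, but 2 were indexed
```

Run:
```python
from h import *
a=ctrl.snapshot('scene');print({k:v for k,v in a.items() if k!='color'})
a=ctrl.snapshot('wrist');print({k:v for k,v in a.items() if k!='color'})
print(ctrl.get_obs())
```

```text
{'camera_matrix': array([[423.31881455,   0.        , 279.51992318],
       [  0.        , 423.31881455, 210.02924634],
       [  0.        ,   0.        ,   1.        ]]), 'k1': -0.13107607450773742, 'origin': array([ 1.271612  , -0.53698881,  0.81732717]), 'rotation': array([-129.44604735,    1.00227657,   62.02599235]), 'shot': 3}
{'camera_matrix': array([[309.1100717,   0.       , 280.7110352],
       [  0.       , 309.1100717, 212.0201146],
       [  0.       ,   0.       ,   1.       ]]), 'k1': -0.030192581598764635, 'hand_eye': array([[ 5.27573190e-04, -9.60391360e-01, -2.78654188e-01,
         7.50708322e-02],
       [ 9.99998855e-01,  9.01877541e-04, -1.21506450e-03,
         1.58011152e-04],
       [ 1.41824941e-03, -2.78653228e-01,  9.60390737e-01,
        -1.57643534e-01],
       [ 0.00000000e+00,  0.00000000e+00,  0.00000000e+00,
         1.00000000e+00]]), 'shot': 4}
{'clock': 0.2, 'joint_pos': array([-4.88110109e+01,  2.05738907e+01,  6.53765732e-01, -9.59155838e-03,
       -7.01364753e+01, -1.65053702e+01]), 'qvel': array([ 0.01870763, -0.27584866,  0.25676353,  0.07995827, -0.02953653,
       -0.04803128]), 'tau': array([-1.45639617e-03, -5.82557094e+01,  2.92982465e+01,  6.99290201e+00,
        8.14763684e-03, -1.55623811e-04]), 'tool_pos': array([ 0.28171278, -0.61308053,  0.22600575]), 'orientation': array([ 1.79943170e+02, -7.43441108e-03, -1.55319641e+02]), 'force': array([-0.00715205, -0.43233061,  0.09451593]), 'moment': array([-0.01713234, -0.06662735, -0.00242229]), 'gripper_force': 0.0, 'opening': 0.08768669698818442}
```

View pics/a.png

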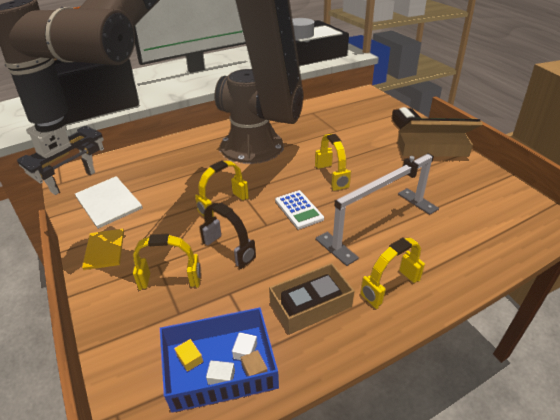

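View pics/b.png

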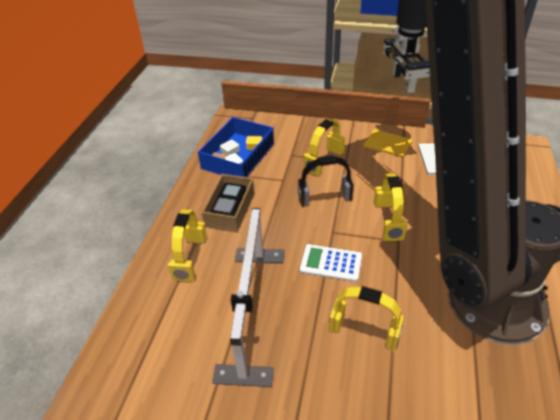

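The scene view shows the black headset at about (229,235), and the rail from (338,205) to (428,160) with the stop near (410,168). In the side view the headset is at (326,180), the rail runs from (256,212) to (240,370), and the stop is at (241,302). Next I'll zoom in for keypoints.

```bash
sed -i "s/^def ray/def fixrot(s):\n    if np.ndim(s['rotation'])==1: s['rotation']=R.from_euler('xyz',s['rotation'],degrees=True).as_matrix()\ndef ray/; s/^    if f:/    fixrot(s)\n    if f:/" h.py
sed -i "s/^    fixrot(s)/    if n!='wrist': fixrot(s)/" h.py
python3 - <<'E'
from h import *
a=snap('scene');b=snap('side')
for n,s in (('scene',a),('side',b)):
    print(n,np.round(s['origin'],3),np.round(np.array(s['rotation'])[:,2],2),s['k1'])
import pickle
for s in (a,b): pickle.dump(s,open('pics/%s.pkl'%('a' if s is a else 'b'),'wb'))
def crop(s,x,y,w,h,W,H): return cv2.resize(s['color'][y:y+h,x:x+w],(W,H),interpolation=cv2.INTER_CUBIC)
# left: headset a, rail a ; 
A=np.vstack([crop(a,190,190,80,90,320,300)*1]) if 0 else None
i1=np.hstack([crop(a,190,190,80,85,400,425*1),crop(b,290,145,75,80,400,425)])
i2=np.hstack([crop(a,310,145,133,120,399,360),crop(b,195,200,100,190,284,540)[:360]]) if 0 else None
cv2.imwrite('pics/h1.png',i1[:,:,::-1])
ra=crop(a,310,145,133,125,465,437); rb=crop(b,200,200,95,190,300,600)
c=np.zeros((600,800,3),np.uint8); c[:437,:465]=ra; c[:,480:780]=rb
cv2.imwrite('pics/r1.png',c[:,:,::-1])
E
```

```text
scene [ 1.272 -0.537  0.817] [-0.69  0.35 -0.64] -0.13107607450773742
side [0.35  0.769 0.979] [ 0.16 -0.71 -0.69] -0.04828680098809914
```

View pics/h1.png

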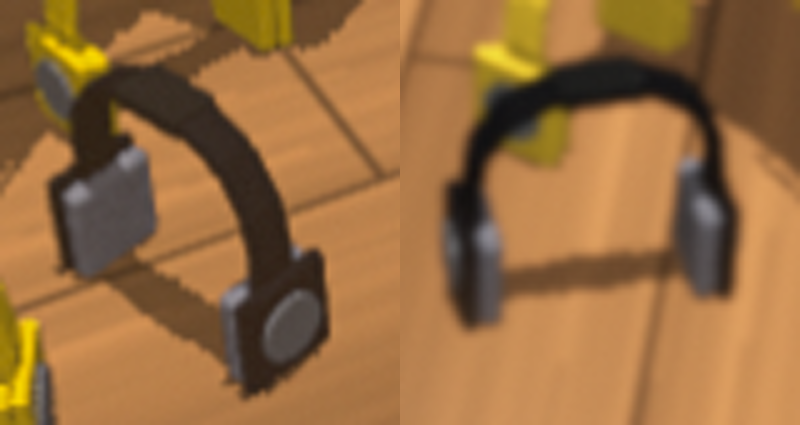

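View pics/r1.png

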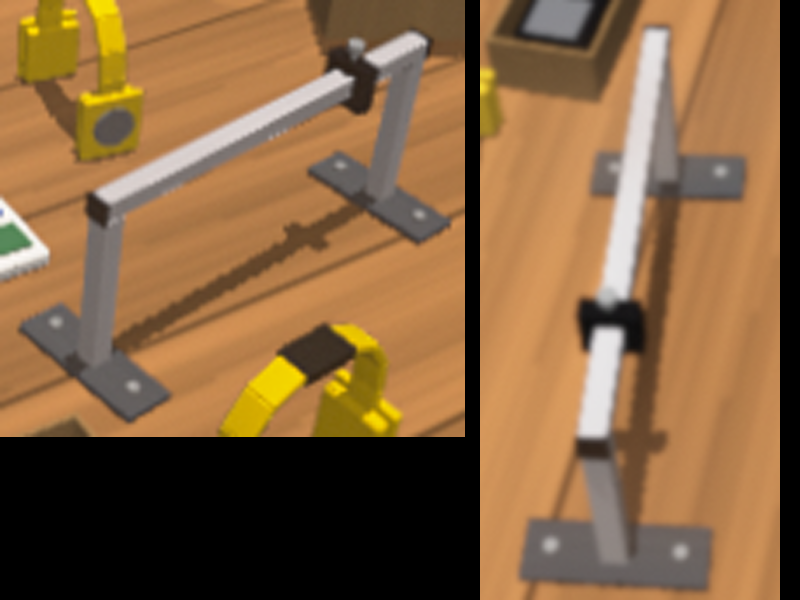

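```bash
cat > fit.py <<'E'
from h import *
import pickle
from scipy.optimize import least_squares
a=pickle.load(open('pics/a.pkl','rb'));b=pickle.load(open('pics/b.pkl','rb'))
def tf(p,L): 
    c,s=np.cos(p[2]),np.sin(p[2]); L=np.array(L,float)/1000
    return np.c_[p[0]+c*L[:,0]-s*L[:,1],p[1]+s*L[:,0]+c*L[:,1],L[:,2]]
def go(la,pa,lb,pb,p0):
    f=lambda p:np.r_[(proj(a,tf(p,la))-pa).ravel(),(proj(b,tf(p,lb))-pb).ravel()]
    r=least_squares(f,p0,loss='soft_l1'); print(np.round(r.x,4),'deg',round(np.degrees(r.x[2]),2)); print(np.round(f(r.x).reshape(-1,2),1).tolist()); return r.x
P=171;y=22.5
la=[(-65,-P-y,8),(-65,-P+y,8),(65,-P+y,8),(65,-P-y,8),(-65,P-y,8),(-65,P+y,8),(65,P+y,8),(65,P-y,8)]
pa=np.array([(22,325),(62,305),(168,397),(132,414),(310,170),(340,152),(450,224),(418,238)])/3.496+[310,145]
lb=[(65,P+y,8),(-65,P+y,8),(-65,P-y,8),(65,P-y,8),(65,-P-y,8),(-65,-P-y,8),(-65,-P+y,8),(65,-P+y,8),(9,-180,169),(-9,-180,169),(9,180,169),(-9,180,169)]
pb=(np.array([(520,575),(710,582),(712,530),(528,518),(594,152),(747,157),(747,193),(590,190),(645,28),(668,28),(578,437),(612,437)])-[480,0])/3.158+[200,200]
rail=go(la,pa,lb,pb,[.6,.1,0.])
rd=np.array([-np.sin(rail[2]),np.cos(rail[2])])
la=[(78,-30,0),(78,30,0),(54,-30,0),(-54,-30,0),(-54,30,0),(-78,-30,0)]
pa=np.array([(247,397),(328,340),(228,378),(80,275),(155,225),(55,263)])/5.+[190,190]
lb=[(78,30,0),(54,30,0),(78,-30,0),(-54,-30,0),(-54,30,0),(-78,30,0)]
pb=(np.array([(470,326),(500,320),(450,288),(682,262),(702,293),(732,295)])-[400,0])/5.32+[290,145]
hs=go(la,pa,lb,pb,[.55,-.2,0.])
# stop via thumbscrew top
sa=np.array([[355,42]])/3.496+[310,145]; sb=(np.array([[606,290]])-[480,0])/3.158+[200,200]
for s,px in((a,sa),(b,sb)):
    q=at_z(s,px[0],.195)[:2]-rail[:2]; print('stop face',q@rd-.008, 'lat',q@[rd[1],-rd[0]])
E
python3 fit.py
```

```text
[0.5862 0.1426 0.1431] deg 8.2
[[-1.5, -0.8], [-0.8, -1.6], [1.0, -1.8], [-1.1, 0.9], [-1.4, -1.3], [-0.8, -1.2], [0.1, -1.6], [0.1, 0.1], [-0.7, 0.7], [-0.4, 1.6], [0.6, -1.5], [0.2, -0.6], [0.3, -1.1], [-0.3, -1.1], [-1.4, 0.4], [-0.7, -0.3], [-0.2, -0.5], [-0.1, -0.3], [-0.2, 0.5], [-1.6, 0.9]]
[ 0.4687 -0.2889  0.3573] deg 20.47
[[-0.0, 0.1], [-0.3, -1.0], [-2.6, -0.5], [0.2, 1.4], [1.1, 0.3], [-0.4, -0.1], [-0.6, 1.0], [1.7, 1.1], [-0.3, -5.3], [-1.6, -5.5], [-0.7, 1.8], [1.5, 0.5]]
stop face 0.08350941545223031 lat -0.0002655444943782861
stop face 0.08036361515768037 lat 0.0012200133774222903
```

```bash
cat >> h.py <<'E'
def to(x,y,z,yaw):
    "row to reach world pose, tool pointing down"
    o=ctrl.get_obs(); M=R.from_euler('xyz',o['orientation'],degrees=True); G=R.from_euler('xyz',[180,0,yaw],degrees=True)
    d=M.inv().apply(np.array([x,y,z])-o['tool_pos'])*100; r=(M.inv()*G).as_rotvec()
    print('row',np.round(r,3).tolist(),np.round(d,2).tolist(),'t',o['clock'],'F',np.round(o['force'],1))
E
python3 -c "
from h import *
to(.469,-.289,.27,-159.5)
to(.469,-.289,.24,-159.5)"
```

```text
row [0.001, -0.0, 0.073] [-30.55, 21.64, -4.37] t 0.3 F [0.3 0.4 0.9]
row [0.001, -0.0, 0.073] [-30.55, 21.64, -1.37] t 0.3 F [0.3 0.4 0.9]
```

Call:
{"name": "play_rows", "arguments": {"commands": [[[0,0,0.02,-2,1.5,-4,5],[0,0,0.04,-5,3.5,-7,5],[0,0,0.073,-8.2,5.8,-8,5],[0,0,0.073,-11.4,8.1,-8,5],[0,0,0.073,-14.6,10.4,-8,5],[0,0,0.073,-17.8,12.7,-8,5],[0,0,0.073,-21,15,-8,5],[0,0,0.073,-24.2,17.3,-8,5]]]}}

```text
clock: 0.97
tool_pos: [0.4301, -0.3531, 0.3069]
orientation: [-180.0, 0.0, -159.5]
force: [1.5, -0.1, -0.1]
opening: 0.05
gripper_force: 0.0
```

Call:
{"name": "play_rows", "arguments": {"commands": [[[0,0,0,-3.2,2.1,2,5],[0,0,0,-6.3,4.3,3.5,5],[0,0,0,-6.3,4.3,3.5,5],[0,0,0,-6.3,4.3,3.5,5]]]}}

```text
clock: 1.3
tool_pos: [0.474, -0.2908, 0.2706]
orientation: [179.9, -0.1, -159.3]
force: [-0.4, -1.4, 0.2]
opening: 0.0497
gripper_force: 0.0
```

Run:
```python
from h import *
s=snap('wrist','w1.png')
p=np.array([.4687,-.2889,.3573])
c,q=np.cos(p[2]),np.sin(p[2])
L=np.array([(x,y,150) for x in(-23,23) for y in(-15,15)])/1000
W=np.c_[p[0]+c*L[:,0]-q*L[:,1],p[1]+q*L[:,0]+c*L[:,1],L[:,2]]
print(proj(s,W).round(),np.round(s['origin'],3))
im=s['color'][:,:,::-1].copy()
for u in proj(s,W): cv2.circle(im,tuple(int(v) for v in u.round()),2,(0,0,255),-1)
cv2.imwrite('pics/w1.png',im)
to(.469,-.289,.20,-159.5)
```

```text
[[268. 177.]
 [301. 177.]
 [269. 225.]
 [300. 225.]] [ 0.404 -0.317  0.428]
row [0.0, -0.001, 0.002] [0.34, 0.45, 7.15] t 1.35 F [ 0.3 -0.7 -0. ]
```

View pics/w1.png

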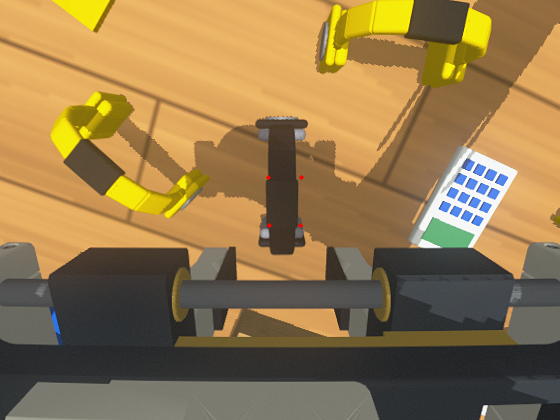

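The wrist view shows the band centred at column 282, with cups at rows about 122 and 240. The prediction is within about 2 px and the yaw matches. I'll quantify this now.

Run:
```python
from h import *
s=snap('wrist')
g=s['color'].max(2)
for r in (150,170,180,190,200,210,220,230):
    row=g[r,245:330]; i=np.where(row<75)[0]+245; print(r,i.min(),i.max(),len(i))
def W(p,L):
    c,q=np.cos(p[2]),np.sin(p[2]);L=np.array(L)/1000.
    return np.c_[p[0]+c*L[:,0]-q*L[:,1],p[1]+q*L[:,0]+c*L[:,1],L[:,2]]
p=[.4687,-.2889,.3573]
print('cups',proj(s,W(p,[(78,-30,66),(78,30,66),(-78,-30,66),(-78,30,66),(0,-15,150),(0,15,150)])).round(1))
col=g[100:262,283]; print(col.tolist())
```

```text
150 270 296 27
170 270 296 27
180 269 297 29
190 268 298 31
200 268 298 31
210 269 298 30
220 268 298 31
230 271 295 25
cups [[260.7 245.5]
 [308.2 245.7]
 [258.7 116.5]
 [312.  116.7]
 [269.8 202.2]
 [302.  202.3]]
[226, 228, 231, 232, 234, 235, 235, 236, 236, 236, 235, 235, 232, 232, 229, 225, 183, 172, 196, 182, 79, 80, 85, 87, 84, 80, 74, 78, 77, 75, 77, 77, 79, 76, 76, 73, 74, 75, 75, 74, 70, 74, 72, 68, 71, 67, 68, 67, 68, 67, 64, 64, 65, 64, 66, 63, 66, 62, 62, 63, 61, 61, 66, 62, 60, 60, 64, 62, 63, 60, 59, 60, 60, 59, 59, 62, 61, 56, 62, 58, 62, 62, 61, 61, 62, 59, 60, 59, 60, 61, 62, 65, 59, 62, 62, 61, 63, 63, 64, 62, 62, 62, 64, 63, 64, 62, 66, 63, 64, 62, 63, 66, 62, 62, 63, 64, 66, 61, 66, 63, 66, 65, 65, 65, 66, 65, 68, 66, 63, 66, 64, 65, 62, 63, 64, 65, 63, 65, 64, 65, 62, 61, 66, 66, 65, 66, 65, 66, 66, 64, 64, 65, 65, 61, 97, 172, 204, 202, 201, 204, 204, 207]
```

```bash
python3 -c "
from h import *
to(.4697,-.2914,.139,-159.5)"
```

```text
row [-0.0, -0.0, 0.001] [0.31, 0.28, 13.29] t 1.4 F [-0.1 -0.4  0. ]
```

Call:
{"name": "play_rows", "arguments": {"commands": [[[0,0,0,0.3,0.1,3,5],[0,0,0,0.3,0.1,6.5,5],[0,0,0,0.3,0.1,9.5,5],[0,0,0,0.3,0.1,11.5,5],[0,0,0,0.3,0.1,12.6,5],[0,0,0,0.3,0.1,13.2,5],[0,0,0,0.3,0.1,13.2,5],[0,0,0,0.3,0.1,13.2,5]]]}}

```text
clock: 2.07
tool_pos: [0.4709, -0.2936, 0.1407]
orientation: [-179.9, 0.1, -159.5]
force: [0.3, -0.1, 0.6]
opening: 0.0502
gripper_force: 0.0
```

```bash
python3 -c "
from h import *
to(.4697,-.2914,.139,-159.5)
s=snap('wrist','w2.png')"
```

```text
row [-0.001, 0.001, -0.0] [0.03, 0.25, 0.17] t 2.0667 F [ 0.3 -0.1  0.6]
```

View pics/w2.png

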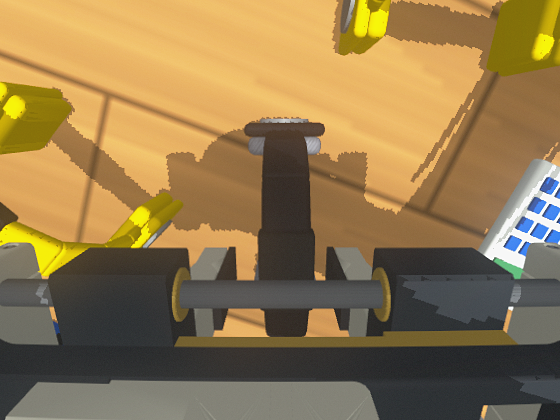

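The pad spans columns 258–315 (centre 286), while the finger centre is at about 281.5. I'll shift +0.2 cm in y and close.

Call:
{"name": "play_rows", "arguments": {"commands": [[[0,0,0,0,0.25,0.1,5],[0,0,0,0,0.25,0.1,5],[0,0,0,0,0.25,0.1,2.5],[0,0,0,0,0.25,0.1,2.5],[0,0,0,0,0.25,0.1,2.5],[0,0,0,0,0.25,0.1,2.5],[0,0,0,0,0.25,0.1,2.5],[0,0,0,0,0.25,0.1,2.5]]]}}

```text
clock: 2.78
tool_pos: [0.4696, -0.2906, 0.1387]
orientation: [-180.0, 0.0, -159.5]
force: [0.6, -0.1, 2.0]
opening: 0.0298
gripper_force: 30.0
```

Call:
{"name": "play_rows", "arguments": {"commands": [[[0,0,0,0,0,0,2.5],[0,0,0,0,0,-0.5,2.5],[0,0,0,0,0,-1.5,2.5],[0,0,0,0,0,-1.5,2.5],[0,0,0,0,0,-1.5,2.5],[0,0,0,0,0,-1.5,2.5]]]}}

```text
clock: 3.28
tool_pos: [0.4693, -0.2904, 0.1536]
orientation: [180.0, 0.0, -159.5]
force: [-0.6, 0.9, -2.4]
opening: 0.0295
gripper_force: 30.0
```

```bash
python3 -c "
from h import *
import numpy as np
t=-.01;th=.1431
x,y=.5862-np.sin(th)*t,.1426+np.cos(th)*t
print(x,y)
to(x,y,.35,8.2-180)
to(x,y,.2,8.2-180)
print(ctrl.get_obs()['joint_pos'])"
```

```text
0.5876261210881178 0.13270221344733957
row [0.0, 0.0, 0.215] [-25.9, 35.49, -19.63] t 3.2833 F [-0.6  0.9 -2.4]
row [0.0, 0.0, 0.215] [-25.89, 35.49, -4.63] t 3.2833 F [-0.6  0.9 -2.4]
[-1.14198006e+01  1.24773952e+01 -2.08161442e+01 -1.33724870e-02
 -5.66954122e+01 -5.80802387e+01]
```

Call:
{"name": "play_rows", "arguments": {"commands": [[[0,0,0,0,0,-1.5,2.5],[0,0,0,0,0,-4,2.5],[0,0,0,0,0,-7,2.5],[0,0,0,0,0,-10,2.5],[0,0,0,0,0,-13,2.5],[0,0,0,0,0,-16,2.5],[0,0,0,0,0,-18.5,2.5],[0,0,0,0,0,-20,2.5]]]}}

```text
clock: 3.95
tool_pos: [0.4698, -0.2908, 0.3567]
orientation: [-179.9, 0.1, -159.5]
force: [0.7, -0.1, -1.7]
opening: 0.0301
gripper_force: 30.0
```

Call:
{"name": "play_rows", "arguments": {"commands": [[[0,0,0.02,-0.6,0.9,0,2.5],[0,0,0.05,-1.8,2.5,0,2.5],[0,0,0.08,-3.5,4.8,0,2.5],[0,0,0.11,-5.2,7.2,0,2.5],[0,0,0.14,-7,9.6,0,2.5],[0,0,0.17,-8.7,12,0,2.5],[0,0,0.2,-10.5,14.4,0,2.5],[0,0,0.215,-12.2,16.7,0,2.5]]]}}

```text
clock: 4.62
tool_pos: [0.5251, -0.0897, 0.3532]
orientation: [180.0, -0.0, -171.9]
force: [0.6, -0.7, -1.7]
opening: 0.0295
gripper_force: 30.0
```

```bash
python3 -c "
from h import *
to(.5876,.1327,.355,8.2-180)"
```

```text
row [0.0, -0.0, -0.002] [-9.32, 21.14, -0.17] t 4.6167 F [ 0.6 -0.7 -1.7]
```

Call:
{"name": "play_rows", "arguments": {"commands": [[[0,0,0,-1.2,2.7,-0.2,2.5],[0,0,0,-2.4,5.4,-0.2,2.5],[0,0,0,-3.6,8.2,-0.2,2.5],[0,0,0,-4.8,10.9,-0.2,2.5],[0,0,0,-6,13.6,-0.2,2.5],[0,0,0,-7.2,16.3,-0.2,2.5],[0,0,0,-8.3,18.8,-0.2,2.5],[0,0,0,-9,20.4,-0.2,2.5]]]}}

```text
clock: 5.28
tool_pos: [0.5855, 0.1258, 0.3546]
orientation: [180.0, -0.1, -171.8]
force: [0.1, -1.7, -1.8]
opening: 0.0298
gripper_force: 30.0
```

Call:
{"name": "play_rows", "arguments": {"commands": [[[0,0,0,-0.3,0.7,0,2.5],[0,0,0,-0.3,0.7,0,2.5],[0,0,0,-0.3,0.7,0,2.5],[0,0,0,-0.3,0.7,0,2.5]]]}}

```text
clock: 5.62
tool_pos: [0.587, 0.1298, 0.3556]
orientation: [-180.0, -0.0, -171.8]
force: [0.1, 0.7, -1.5]
opening: 0.0298
gripper_force: 30.0
```

Run:
```python
from h import *
to(.5876,.1327,.34,8.2-180)
s=snap('wrist');a=snap('scene');b=snap('side')
def W(p,L):
    c,q=np.cos(p[2]),np.sin(p[2]);L=np.array(L)/1000.
    return np.c_[p[0]+c*L[:,0]-q*L[:,1],p[1]+q*L[:,0]+c*L[:,1],L[:,2]]
p=[.5862,.1426,.1431]
P=W(p,[(9,-180,169),(-9,-180,169),(9,80,169),(-9,80,169),(9,180,169),(-9,180,169),(21,80,181),(-21,80,181),(21,96,181),(-21,96,181)])
im=[]
for k in (s,a,b):
    m=k['color'][:,:,::-1].copy()
    for u in proj(k,P)[(0 if k is not s else 0):]:
        if 0<=u[0]<560 and 0<=u[1]<420: cv2.circle(m,tuple(int(v) for v in u.round()),1,(0,0,255),-1)
    im.append(m)
c=np.zeros((600,800,3),np.uint8)
c[:300,:400]=cv2.resize(im[0],(400,300)); c[:300,400:]=cv2.resize(im[1][120:285,270:490],(400,300)); c[300:,:400]=cv2.resize(im[2][180:405,120:420],(400,300))
cv2.imwrite('pics/c1.png',c)
```

```text
row [-0.0, -0.0, -0.001] [-0.1, 0.27, 1.56] t 5.6167 F [ 0.1  0.7 -1.5]
```

View pics/c1.png

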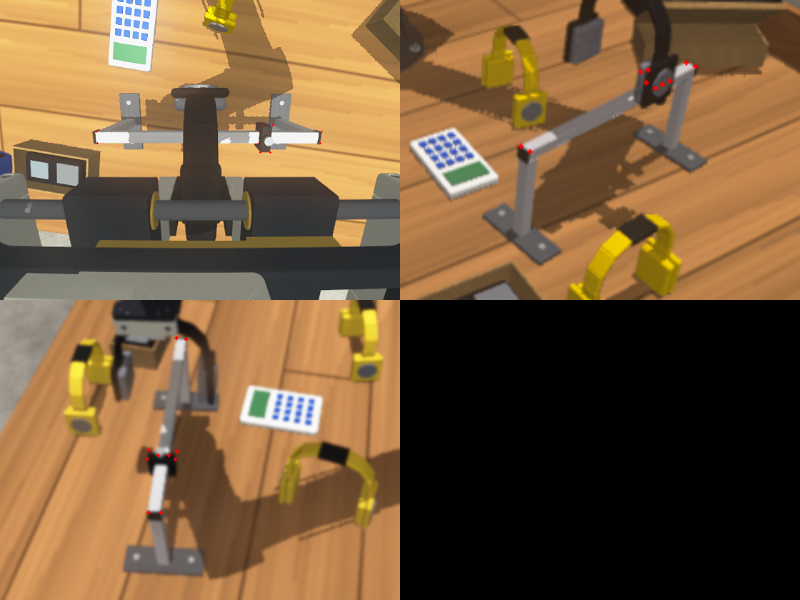

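The overlay dots sit on the rail ends and the stop in all three views. In the wrist view the rail runs level at row ~137, columns 95–321, so the alignment is good. I'll do a quick numeric check.

Run:
```python
from h import *
s=snap('wrist')
g=s['color'].min(2).astype(int)
def W(p,L):
    c,q=np.cos(p[2]),np.sin(p[2]);L=np.array(L)/1000.
    return np.c_[p[0]+c*L[:,0]-q*L[:,1],p[1]+q*L[:,0]+c*L[:,1],L[:,2]]
p=[.5862,.1426,.1431]
for y in (-150,-120,60,120,150):
    q=proj(s,W(p,[(-9,y,169),(9,y,169)])); c=int(q[:,0].mean()); col=g[170:225,c]; i=np.where(col>170)[0]+170
    print(y,q.round(1).tolist(),c,(i.min(),i.max()) if len(i) else None)
q=proj(s,W(p,[(0,y,169) for y in(-180,180)])+0); print(q.round(1))
r=int(proj(s,W(p,[(0,170,169)]))[0,1]); print(r,g[r,340:470].tolist())
print('stop',proj(s,W(p,[(-15,82,181),(-15,98,181),(15,82,181),(15,98,181),(0,82,169),(0,98,181)])).round(1).tolist())
g2=s['color'].max(2); r=int(proj(s,W(p,[(15,90,181)]))[0,1]);print(r,g2[r,340:400].tolist())
```

```text
-150 [[160.3, 184.1], [162.0, 199.5]] 161 (np.int64(184), np.int64(199))
-120 [[186.5, 184.0], [187.8, 199.4]] 187 (np.int64(194), np.int64(194))
60 [[345.2, 183.9], [344.3, 199.3]] 344 (np.int64(198), np.int64(198))
120 [[397.9, 183.9], [396.2, 199.3]] 397 (np.int64(185), np.int64(200))
150 [[424.0, 184.0], [422.0, 199.3]] 422 (np.int64(185), np.int64(200))
[[135.3 191.9]
 [448.7 191.7]]
191 [166, 166, 166, 166, 168, 168, 165, 162, 229, 229, 244, 243, 243, 243, 243, 243, 243, 243, 243, 243, 245, 251, 175, 53, 55, 58, 62, 73, 64, 61, 66, 85, 94, 129, 103, 149, 156, 163, 104, 118, 252, 245, 243, 243, 243, 243, 243, 243, 243, 243, 244, 243, 243, 243, 243, 243, 243, 244, 243, 243, 243, 243, 243, 243, 243, 243, 244, 243, 244, 243, 243, 244, 243, 243, 244, 243, 243, 243, 243, 243, 243, 243, 243, 243, 243, 243, 243, 243, 243, 244, 244, 243, 243, 243, 243, 243, 243, 243, 243, 243, 243, 243, 244, 244, 248, 241, 52, 65, 67, 82, 104, 102, 102, 101, 103, 102, 103, 100, 100, 96, 98, 101, 98, 100, 99, 101, 101, 100, 101, 101]
stop [[367.8, 180.6], [382.4, 180.6], [365.8, 207.1], [380.0, 207.1], [364.0, 191.7], [381.2, 194.0]]
207 [238, 238, 238, 238, 238, 238, 238, 237, 238, 237, 238, 238, 238, 237, 237, 237, 237, 238, 242, 223, 125, 82, 83, 86, 86, 93, 98, 97, 96, 95, 97, 94, 93, 96, 95, 94, 95, 94, 121, 152, 146, 144, 148, 143, 145, 144, 145, 144, 143, 143, 143, 147, 141, 143, 143, 140, 139, 142, 143, 164]
```

Call:
{"name": "play_rows", "arguments": {"commands": [[[0,0,0,-0.1,0.2,2,2.5],[0,0,0,-0.1,0.2,5,2.5],[0,0,0,-0.1,0.2,8,2.5],[0,0,0,-0.1,0.2,11,2.5],[0,0,0,-0.1,0.2,14,2.5],[0,0,0,-0.1,0.2,16.5,2.5],[0,0,0,-0.1,0.2,18,2.5],[0,0,0,-0.1,0.2,18,2.5]]]}}

```text
clock: 6.48
tool_pos: [0.5858, 0.1315, 0.1718]
orientation: [-179.9, -0.3, -171.9]
force: [-1.0, 0.1, -2.3]
opening: 0.0296
gripper_force: 30.0
```

```bash
python3 -c "
from h import *
to(.5876,.1327,.1695,8.2-180)"
```

```text
row [-0.001, -0.006, -0.002] [-0.2, 0.09, 0.23] t 6.4833 F [-1.   0.1 -2.3]
```

Call:
{"name": "play_rows", "arguments": {"commands": [[[0,0,0,-0.1,0,0,2.5],[0,0,0,-0.1,0,0,2.5],[0,0,0,-0.1,0,0,2.5],[0,0,0,-0.1,0,0,2.5]]]}}

```text
clock: 6.82
tool_pos: [0.5896, 0.1333, 0.1771]
orientation: [180.0, 0.1, -171.8]
force: [0.2, 0.0, -2.3]
opening: 0.0297
gripper_force: 30.0
```

Call:
{"name": "play_rows", "arguments": {"commands": [[[0,0,0,0.1,0,0.3,2.5],[0,0,0,0.1,0,0.5,2.5],[0,0,0,0.1,0,0.5,2.5],[0,0,0,0.1,0,0.6,2.5],[0,0,0,0.1,0,0.6,2.5],[0,0,0,0.1,0,0.6,2.5]]]}}

```text
clock: 7.32
tool_pos: [0.588, 0.1329, 0.1697]
orientation: [-180.0, 0.0, -171.8]
force: [0.2, -0.7, 0.5]
opening: 0.0297
gripper_force: 30.0
```

Call:
{"name": "play_rows", "arguments": {"commands": [[[0,0,0,0,0,0,3.2],[0,0,0,0,0,0,3.6],[0,0,0,0,0,0,4.5],[0,0,0,0,0,0,5],[0,0,0,0,0,0,5],[0,0,0,0,0,0,5],[0,0,0,0,0,0,5]]]}}

```text
clock: 7.9
tool_pos: [0.5879, 0.1329, 0.1696]
orientation: [180.0, 0.0, -171.8]
force: [-0.6, 1.0, -1.2]
opening: 0.0497
gripper_force: 0.0
```

Call:
{"name": "play_rows", "arguments": {"commands": [[[0,0,0,0,0,-0.5,5],[0,0,0,0,0,-2,5],[0,0,0,0,0,-4,5],[0,0,0,0,0,-6,5],[0,0,0,0,0,-6,5],[0,0,0,0,0,-6,5]]]}}

```text
clock: 8.4
tool_pos: [0.5886, 0.1332, 0.2312]
orientation: [179.9, 0.2, -171.8]
force: [0.1, -0.3, -0.7]
opening: 0.0501
gripper_force: 0.0
```

Run:
```python
from h import *
s=snap('wrist');a=snap('scene');b=snap('side')
im=[k['color'][:,:,::-1] for k in(s,a,b)]
c=np.zeros((600,800,3),np.uint8)
c[:300,:400]=cv2.resize(im[0],(400,300)); c[:300,400:]=cv2.resize(im[1][120:285,270:490],(400,300)); c[300:,:400]=cv2.resize(im[2][180:405,120:420],(400,300))
cv2.imwrite('pics/c2.png',c)
u=lambda t:(.5862-np.sin(.1431)*t,.1426+np.cos(.1431)*t)
x,y=u(-.065); print(x,y)
to(x,y,.23,8.2-270)   # tool y across the rail
to(x,y,.23,8.2-90)
print(ctrl.get_obs()['joint_pos'][5])
```

```text
0.5954697870727659 0.0782643874077072
row [-0.001, -0.001, 1.57] [-0.02, -5.5, -0.12] t 8.55 F [ 1.  -0.7  0.1]
row [0.001, -0.001, -1.571] [-0.02, -5.5, -0.12] t 8.55 F [ 1.  -0.7  0.1]
-113.10704568639213
```

View pics/c2.png

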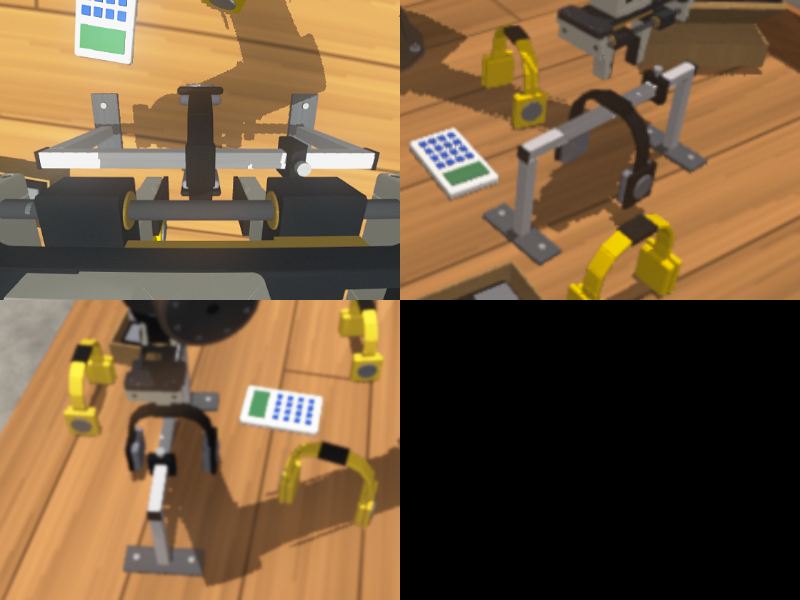

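Headset is hanging freely near mid-rail, and the stop is undisturbed. Next I turn the closed gripper across the rail, behind the band.

Call:
{"name": "play_rows", "arguments": {"commands": [[[0,0,-0.1,0,-0.7,-0.5,2],[0,0,-0.2,0,-2,-0.5,0],[0,0,-0.32,0,-3.5,-0.5,0],[0,0,-0.44,0,-4.5,-0.5,0],[0,0,-0.56,0,-4.5,-0.5,0],[0,0,-0.68,0,-4.5,-0.5,0],[0,0,-0.8,0,-4.5,-0.5,0],[0,0,-0.92,0,-4.5,-0.5,0]]]}}

```text
clock: 9.22
tool_pos: [0.5939, 0.088, 0.2335]
orientation: [179.9, -0.1, -118.8]
force: [-0.6, 0.1, -0.1]
opening: 0.0032
gripper_force: 0.0
```

Call:
{"name": "play_rows", "arguments": {"commands": [[[0,0,-0.12,0,0,0,0],[0,0,-0.24,0,0,0,0],[0,0,-0.36,0,0,0,0],[0,0,-0.48,0,0,0,0],[0,0,-0.6,0,0,0,0],[0,0,-0.65,0,0,0,0],[0,0,-0.65,0,0,0,0],[0,0,-0.65,0,0,0,0]]]}}

```text
clock: 9.88
tool_pos: [0.594, 0.0882, 0.2338]
orientation: [179.9, -0.0, -82.0]
force: [0.7, -1.2, -0.1]
opening: 0.0002
gripper_force: 0.0
```

Run:
```python
from h import *
u=lambda t:(.5862-np.sin(.1431)*t,.1426+np.cos(.1431)*t)
x,y=u(-.055); to(x,y,.173,-81.8)
s=snap('wrist','w3.png')
```

```text
row [0.001, -0.0, -0.003] [0.0, -0.01, 6.08] t 9.8833 F [ 0.7 -1.2 -0.1]
```

View pics/w3.png

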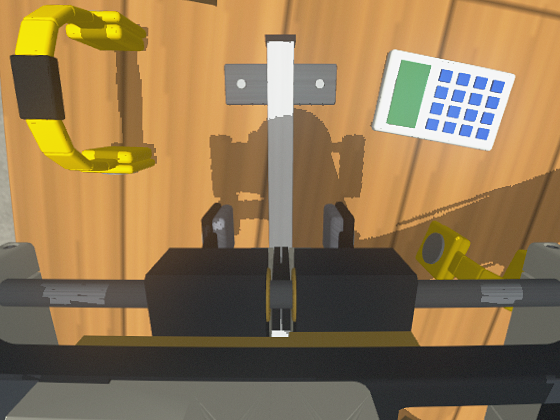

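The fingers are centred on the rail at column 281, and the cups show just behind the gripper at rows 200–245. I'll descend behind the band.

Call:
{"name": "play_rows", "arguments": {"commands": [[[0,0,0,0,0,1,0],[0,0,0,0,0,2.5,0],[0,0,0,0,0,4,0],[0,0,0,0,0,4.8,0],[0,0,0,0,0,5.2,0],[0,0,0,0,0,5.4,0],[0,0,0,0,0,5.4,0],[0,0,0,0,0,5.4,0]]]}}

```text
clock: 10.6
tool_pos: [0.5947, 0.0884, 0.1811]
orientation: [-179.9, 0.0, -81.9]
force: [0.4, -0.4, 0.1]
opening: 0.0006
gripper_force: 0.0
```

Call:
{"name": "play_rows", "arguments": {"commands": [[[0,0,0,0,0,0.2,0],[0,0,0,0,0,0.5,0],[0,0,0,0,0,0.6,0],[0,0,0,0,0,0.6,0],[0,0,0,0,0,0.6,0],[0,0,0,0,0,0.6,0]]]}}

```text
clock: 11.1
tool_pos: [0.5944, 0.0884, 0.1747]
orientation: [-180.0, 0.0, -81.9]
force: [0.1, 0.1, 0.2]
opening: 0.0007
gripper_force: 0.0
```

Call:
{"name": "play_rows", "arguments": {"commands": [[[0,0,0,-0.2,0,0,0],[0,0,0,-0.5,0,0,0],[0,0,0,-0.8,0,0,0],[0,0,0,-1.1,0,0,0],[0,0,0,-1.4,0,0,0],[0,0,0,-1.6,0,0,0],[0,0,0,-1.8,0,0,0],[0,0,0,-2,0,0,0]]]}}

```text
clock: 11.77
tool_pos: [0.5914, 0.1083, 0.1746]
orientation: [180.0, -0.0, -81.9]
force: [0.1, -0.2, -0.5]
opening: 0.0001
gripper_force: 0.4
```

Call:
{"name": "play_rows", "arguments": {"commands": [[[0,0,0,-0.2,0,0,0],[0,0,0,-0.4,0,0,0],[0,0,0,-0.6,0,0,0],[0,0,0,-0.8,0,0,0],[0,0,0,-1,0,0,0],[0,0,0,-1.2,0,0,0],[0,0,0,-1.4,0,0,0],[0,0,0,-1.6,0,0,0]]]}}

```text
clock: 12.43
tool_pos: [0.5892, 0.1241, 0.1746]
orientation: [180.0, -0.0, -81.9]
force: [0.8, -0.7, -0.1]
opening: 0.0007
gripper_force: 0.4
```

Call:
{"name": "play_rows", "arguments": {"commands": [[[0,0,0,-0.2,0,0,0],[0,0,0,-0.4,0,0,0],[0,0,0,-0.6,0,0,0],[0,0,0,-0.8,0,0,0],[0,0,0,-1,0,0,0],[0,0,0,-1.2,0,0,0],[0,0,0,-1.4,0,0,0],[0,0,0,-1.6,0,0,0]]]}}

```text
clock: 13.1
tool_pos: [0.587, 0.14, 0.1746]
orientation: [-180.0, -0.0, -81.9]
force: [0.7, -1.7, 0.5]
opening: 0.0002
gripper_force: 0.5
```

Run:
```python
from h import *
u=lambda t:(.5862-np.sin(.1431)*t,.1426+np.cos(.1431)*t)
x,y=u(.04); to(x,y,.174,-81.8)
s=snap('wrist');a=snap('scene');b=snap('side')
im=[k['color'][:,:,::-1] for k in(s,a,b)]
c=np.zeros((600,800,3),np.uint8)
c[:300,:400]=cv2.resize(im[0],(400,300)); c[:300,400:]=cv2.resize(im[1][120:285,270:490],(400,300)); c[300:,:400]=cv2.resize(im[2][180:405,120:420],(400,300))
cv2.imwrite('pics/c3.png',c)
```

```text
row [-0.0, -0.0, -0.001] [-4.27, 0.04, 0.06] t 13.1 F [ 0.7 -1.7  0.5]
```

View pics/c3.png

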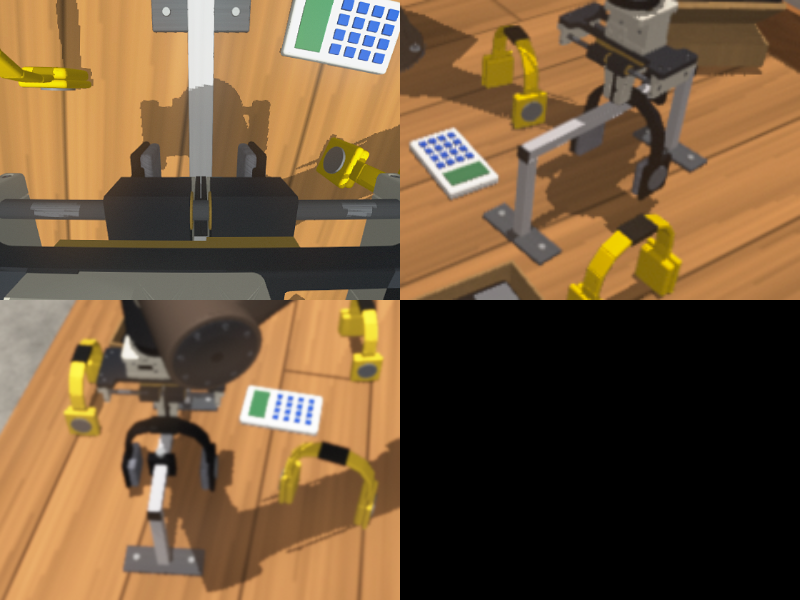

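The headset is sliding straight ahead of the fingers at about 1.7 N, and the stop is still in place. About 43 mm remain.

Call:
{"name": "play_rows", "arguments": {"commands": [[[0,0,0,-0.2,0,0,0],[0,0,0,-0.4,0,0,0],[0,0,0,-0.6,0,0,0],[0,0,0,-0.8,0,0,0],[0,0,0,-1,0,0,0],[0,0,0,-1.2,0,0,0],[0,0,0,-1.4,0,0,0],[0,0,0,-1.6,0,0,0]]]}}

```text
clock: 13.92
tool_pos: [0.5847, 0.1558, 0.1746]
orientation: [-180.0, -0.0, -81.9]
force: [-0.2, -1.6, 0.4]
opening: -0.0
gripper_force: 0.6
```

Call:
{"name": "play_rows", "arguments": {"commands": [[[0,0,0,-0.2,0,0,0],[0,0,0,-0.4,0,0,0],[0,0,0,-0.6,0,0,0],[0,0,0,-0.8,0,0,0],[0,0,0,-1,0,0,0],[0,0,0,-1.2,0,0,0],[0,0,0,-1.3,0,0,0],[0,0,0,-1.4,0,0,0]]]}}

```text
clock: 14.58
tool_pos: [0.5827, 0.1697, 0.1746]
orientation: [-180.0, -0.0, -81.9]
force: [0.7, -1.4, 0.9]
opening: 0.0004
gripper_force: 0.6
```

Call:
{"name": "play_rows", "arguments": {"commands": [[[0,0,0,-0.1,0,0,0],[0,0,0,-0.2,0,0,0],[0,0,0,-0.3,0,0,0],[0,0,0,-0.4,0,0,0],[0,0,0,-0.4,0,0,0]]]}}

```text
clock: 15.0
tool_pos: [0.5821, 0.1736, 0.1746]
orientation: [180.0, 0.0, -81.9]
force: [-0.1, -1.1, 0.3]
opening: 0.0006
gripper_force: 0.2
```

Run:
```python
from h import *
u=lambda t:(.5862-np.sin(.1431)*t,.1426+np.cos(.1431)*t)
x,y=u(.04); to(x,y,.174,-81.8)
```

```text
row [0.0, 0.0, -0.001] [-0.87, 0.04, 0.06] t 15.0 F [-0.1 -1.1  0.3]
```

Now 0.5 mm rows, with short calls.

Call:
{"name": "play_rows", "arguments": {"commands": [[[0,0,0,-0.05,0,0,0],[0,0,0,-0.1,0,0,0],[0,0,0,-0.15,0,0,0],[0,0,0,-0.2,0,0,0],[0,0,0,-0.25,0,0,0],[0,0,0,-0.3,0,0,0]]]}}

```text
clock: 15.5
tool_pos: [0.5817, 0.1765, 0.1746]
orientation: [180.0, 0.0, -81.9]
force: [-0.1, -1.3, 0.4]
opening: 0.0006
gripper_force: 0.6
```

Call:
{"name": "play_rows", "arguments": {"commands": [[[0,0,0,-0.05,0,0,0],[0,0,0,-0.1,0,0,0],[0,0,0,-0.1,0,0,0]]]}}

```text
clock: 15.75
tool_pos: [0.5816, 0.1775, 0.1745]
orientation: [180.0, 0.0, -81.9]
force: [-0.4, -0.2, 1.3]
opening: 0.0009
gripper_force: 0.4
```

Call:
{"name": "play_rows", "arguments": {"commands": [[[0,0,0,-0.05,0,0,0],[0,0,0,-0.1,0,0,0],[0,0,0,-0.1,0,0,0]]]}}

```text
clock: 16.0
tool_pos: [0.5814, 0.1785, 0.1746]
orientation: [180.0, 0.0, -81.9]
force: [-0.6, -0.5, 0.5]
opening: 0.0
gripper_force: 0.4
```

Call:
{"name": "play_rows", "arguments": {"commands": [[[0,0,0,-0.05,0,0,0],[0,0,0,-0.1,0,0,0]]]}}

```text
clock: 16.17
tool_pos: [0.5813, 0.1794, 0.1746]
orientation: [180.0, -0.0, -81.9]
force: [1.0, -0.8, 0.4]
opening: 0.0006
gripper_force: 0.6
```

Call:
{"name": "play_rows", "arguments": {"commands": [[[0,0,0,-0.05,0,0,0],[0,0,0,-0.1,0,0,0]]]}}

```text
clock: 16.33
tool_pos: [0.5812, 0.1805, 0.1746]
orientation: [-180.0, 0.0, -81.9]
force: [0.2, -0.8, -0.4]
opening: 0.0006
gripper_force: 0.5
```

Call:
{"name": "play_rows", "arguments": {"commands": [[[0,0,0,-0.03,0,0,0],[0,0,0,-0.05,0,0,0]]]}}

```text
clock: 16.5
tool_pos: [0.5811, 0.1809, 0.1746]
orientation: [180.0, -0.0, -81.9]
force: [0.4, -0.5, 0.3]
opening: 0.0009
gripper_force: 0.5
```

Call:
{"name": "play_rows", "arguments": {"commands": [[[0,0,0,-0.03,0,0,0],[0,0,0,-0.05,0,0,0]]]}}

```text
clock: 16.67
tool_pos: [0.581, 0.1814, 0.1746]
orientation: [180.0, 0.0, -81.9]
force: [0.4, -1.5, -0.5]
opening: 0.0002
gripper_force: 0.6
```

Call:
{"name": "play_rows", "arguments": {"commands": [[[0,0,0,-0.03,0,0,0],[0,0,0,-0.05,0,0,0]]]}}

```text
clock: 16.83
tool_pos: [0.5809, 0.1818, 0.1745]
orientation: [180.0, -0.0, -81.9]
force: [0.3, -1.6, 0.5]
opening: 0.0005
gripper_force: 1.0
```

Call:
{"name": "play_rows", "arguments": {"commands": [[[0,0,0,-0.03,0,0,0],[0,0,0,-0.05,0,0,0]]]}}

```text
clock: 17.0
tool_pos: [0.5809, 0.1819, 0.1746]
orientation: [180.0, -0.0, -81.9]
force: [1.1, -4.4, 0.5]
opening: 0.0004
gripper_force: 2.1
```

Call:
{"name": "play_rows", "arguments": {"commands": [[[0,0,0,-0.03,0,0,0],[0,0,0,-0.05,0,0,0]]]}}

```text
clock: 17.17
tool_pos: [0.5809, 0.182, 0.1746]
orientation: [180.0, -0.1, -81.9]
force: [1.5, -6.9, 0.5]
opening: 0.0005
gripper_force: 3.3
```

The force climbed to 6.9 N while motion stopped, so the band is against the stop. Now I back off.

Call:
{"name": "play_rows", "arguments": {"commands": [[[0,0,0,0.1,0,0,0],[0,0,0,0.3,0,0,0],[0,0,0,0.7,0,0,0],[0,0,0,1.3,0,0,0],[0,0,0,2,0,0,0],[0,0,0,2,0,0,0]]]}}

```text
clock: 17.67
tool_pos: [0.5837, 0.1619, 0.1745]
orientation: [180.0, 0.0, -81.9]
force: [0.4, 0.8, 0.8]
opening: 0.0004
gripper_force: 0.0
```

Call:
{"name": "play_rows", "arguments": {"commands": [[[0,0,0,0,0,-0.5,0],[0,0,0,0,0,-2,0],[0,0,0,0,0,-4.5,0],[0,0,0,0.5,0,-7.5,0],[0,0,0,2,0,-10,0],[0,0,0,4,0,-11,0],[0,0,0,5,0,-11,0],[0,0,0,5,0,-11,0]]]}}

```text
clock: 18.33
tool_pos: [0.591, 0.1122, 0.2855]
orientation: [-179.9, 0.0, -82.0]
force: [0.2, 0.4, -1.2]
opening: 0.0006
gripper_force: 0.0
```

Run:
```python
from h import *
import pickle
from scipy.optimize import minimize
a=snap('scene');b=snap('side');a0=pickle.load(open('pics/a.pkl','rb'));b0=pickle.load(open('pics/b.pkl','rb'))
def W(p,L):
    c,q=np.cos(p[2]),np.sin(p[2]);L=np.array(L)/1000.
    return np.c_[p[0]+c*L[:,0]-q*L[:,1],p[1]+q*L[:,0]+c*L[:,1],L[:,2]]
p=[.5862,.1426,.1431]
# image shift of the stop's outer (+y) part and screw between first and present picture
for n,s,s0 in(('scene',a,a0),('side',b,b0)):
    c=proj(s,W(p,[(0,95,185)]))[0].round().astype(int); w=7
    t=s0['color'][c[1]-w:c[1]+w,c[0]-w:c[0]+w]; S=s['color'][c[1]-w-6:c[1]+w+6,c[0]-w-6:c[0]+w+6]
    r=cv2.matchTemplate(S,t,cv2.TM_CCOEFF_NORMED); _,m,_,l=cv2.minMaxLoc(r); print(n,'stop shift',l[0]-6,l[1]-6,round(m,2))
    d=np.abs(s['color'].astype(int)-s0['color']).max(2)
    for nm,bx in(('calc',None),): 
        pass
    print({t:[np.round(x['bbox'],1).tolist() for im in(s,) for x in ctrl.find_in(im,t)[:1]] for t in('headset','calculator','terminal')})
# predicted cup outlines if at stop (centre rail y .065)
for s in(a,b): 
    q=proj(s,W(p,[(x,65+y,z) for x in(-78,78) for y in(-30,30) for z in(31,97)]+[(0,65+y,181) for y in(-15,15)])); print(q.min(0).round(),q.max(0).round())
print(ctrl.get_obs()['force'])
```

```text
scene stop shift 0 0 0.85
{'headset': [[132.1, 233.6, 70.6, 56.1]], 'calculator': [[275.3, 192.6, 50.5, 38.0]], 'terminal': [[270.5, 265.2, 81.4, 70.4]]}
side stop shift -1 0 0.69
{'headset': [[371.8, 174.4, 35.1, 66.6]], 'calculator': [[299.9, 246.6, 58.7, 37.7]], 'terminal': [[204.1, 189.0, 35.8, 46.3]]}
[370. 163.] [428. 225.]
[208. 281.] [283. 339.]
[-0.59246508  0.36363227  0.28361935]
```

Run:
```python
from h import *
import pickle
for n,f,P in(('scene','a',(399,194)),('side','b',(245,310))):
    s=snap(n);s0=pickle.load(open('pics/%s.pkl'%f,'rb'))
    for x in ctrl.find_in(s,'headset'):
        B=x['bbox']
        if abs(B[0]+B[2]/2-P[0])<30 and abs(B[1]+B[3]/2-P[1])<40: print(n,np.round([B[0],B[1],B[0]+B[2],B[1]+B[3]]),x['conf'])
    for t in('calculator','terminal'):
        B=np.array(ctrl.find_in(s,t)[0]['bbox']).astype(int); g=np.abs(s['color'].astype(int)-s0['color']).max(2)[B[1]:B[1]+B[3],B[0]:B[0]+B[2]]; print(n,t,'changed frac',(g>40).mean().round(3))
def W(p,L):
    c,q=np.cos(p[2]),np.sin(p[2]);L=np.array(L)/1000.
    return np.c_[p[0]+c*L[:,0]-q*L[:,1],p[1]+q*L[:,0]+c*L[:,1],L[:,2]]
p=[.5862,.1426,.1431]
w=snap('wrist'); q=proj(w,W(p,[(-78,35,97),(78,35,97),(-23,50,181),(23,50,181)])); print(q.round())
```

```text
scene [368. 162. 429. 222.] 0.85
scene calculator changed frac 0.0
scene terminal changed frac 0.0
side [206. 282. 280. 342.] 0.86
side calculator changed frac 0.0
side terminal changed frac 0.236
[[346. 244.]
 [216. 244.]
 [305. 292.]
 [257. 292.]]
```

```bash
python3 -c "
from plant import ctrl
print(ctrl.close_job())"
```

```text
the job is handed in; nothing more can be done
None
```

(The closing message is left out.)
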